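# Hang the moisture absorber inside the dry-goods cabinet

### The job

Pick up the steel moisture-absorber canister by its black grip, take it down through the hatch of the clear dry-goods cabinet and hang it by its eye on the sprung hook inside, so that the hook carries it, clear of the cabinet floor, and you have let go of it. Touch nothing of the hatch frame with the canister or the hand; feel for the hook, as its height is not known, never press the canister against the hook or cabinet with more than 10 N, and do not let it drop onto the hook. Leave the jar, the bottle and the tub where they stand.

Things in the scene. Friction and masses are not known exactly. Their poses are not given: they have to be found in the camera images.
- canister_grip (a point): centre of the black grip block (24 (x) x 28 (y) x 28 mm high) on top of the loose steel canister, 124 mm above its underside; axes as the canister's, z up. It starts standing upright on the counter. Mass 0.11 to 0.22 kg, balanced about the vertical through the grip. From the underside up: can, diameter 52 mm, 0 to 22 mm; flat hanger tab 22 to 110 mm; grip 110 to 138 mm. Same after a half turn about z.
- canister_eye (a point): centre of the eye in the canister's upright hanger tab, 90 mm above its underside, straight below the grip. The tab is 5 mm thick (canister x), 24 mm wide (canister y) and stands over the can's middle. The eye is a rectangular window through it along x, 16 mm wide (y) and 20 mm high; below the eye the tab is solid for 58 mm, down to the can.
- cabinet: the fixed cabinet: box 230 (x) x 210 (y) x 172 mm high, 6 mm clear walls, 6 mm floor; origin at the centre of its underside, z up, x pointing away from the robot (turned by its yaw). The hook is inside on its +x wall. Well hung, the tab is 45 to 63 mm along x from this origin, the eye's upper edge on the pin, the canister upright with its underside 12 to 59 mm above the cabinet floor.
- strip (a point): middle of the foot of the aluminium strip on the cabinet's +x inner wall (40 mm wide; this point is on its face, 90 mm along x from the cabinet's origin, 6 mm up; axes as the cabinet's). One steel hook pin, 8 mm thick, sticks out of the strip towards -x in the plane y = 0, rising 12 degrees to its round free tip, which ends 54 mm in front of the strip face. It passes through the eye along x.
- strip_top (a point): middle of the strip's upper end, 159 mm above its foot. The hook's height varies and is NOT measured: the middle of its tip lies 119 to 163 mm above the cabinet's underside, and stays there during a run. The pin is sprung: it gives 2 mm per newton when pushed towards +x (at most 12 mm) and 0.3 mm per newton downwards (at most 10 mm), and springs back.
- frame: the white hatch frame, a fixed plate 8 mm thick on top of the cabinet: origin at the centre of its underside, 172 mm above the cabinet's underside; axes as the cabinet's. Its rectangular hatch runs from x = -60 to +85 mm and y = -55 to +55 mm from this origin: too narrow for a wide-open gripper, so open the fingers only a little inside it. Not to be touched.
- honey_jar: bystander: amber glass jar, diameter 64, height 90 mm, origin under its centre
- water_bottle: bystander: clear bottle, diameter 58, height 170 mm, origin under its centre
- tub: bystander: clear storage tub with white lid, 110 x 140 x 82 mm high, origin under its centre

How it is judged:
On the way, in this order (a step that is already met when the one before it is completed fails the run):
1. the canister is lifted in the gripper, well off the counter (height (world z) of canister_grip above 0.2 m and contact force between the fingers and canister above 0.5 N), for 0.2 s.
2. the held canister is down in the cabinet, through the hatch (z of canister_grip in the frame of cabinet below 0.225 m and x of canister_grip in the frame of cabinet between -0.04 and 0.075 m and y of canister_grip in the frame of cabinet between -0.04 and 0.04 m and contact force between the fingers and canister above 0.5 N), for 0.2 s.
At the end, for the whole second after the job is handed in: the canister hangs at rest (under 0.03 m/s) and released on the hook in the cabinet: its grip centre is 41 to 72 mm along the cabinet's x, within 15 mm of its middle in y, 136 to 200 mm above its underside (so clear of the floor), within 0.2 rad of upright, and the cabinet's hook bears its weight (x of canister_grip in the frame of cabinet between 0.041 and 0.072 m and y of canister_grip in the frame of cabinet between -0.015 and 0.015 m and z of canister_grip in the frame of cabinet between 0.136 and 0.2 m and angle between canister_grip's own z axis and vertical below 0.2 rad and linear speed of canister below 0.03 m/s and contact force between canister and cabinet above 0.4 N and contact force between canister and the fingers below 0.05 N); the robot touches nothing.
It fails at once if the hatch frame is touched (over 0.5 N) (contact force between frame and anything else above 0.5 N).
It fails at once if the canister is pressed on the hook or the cabinet with more than 10 N (contact force between canister and cabinet above 10 N).
It fails at once if the hand or arm presses on the hook or cabinet with more than 10 N (contact force between any of the arm, the fingers and cabinet above 10 N).
It fails at once if the canister drops (over 0.2 m/s while not held) (contact force between the fingers and canister below 0.05 N and linear speed of canister above 0.2 m/s).
It fails at once if the jar, the bottle or the tub is shifted by more than 20 mm (distance of any of honey_jar, water_bottle, tub from where it was at the start of the episode above 0.02 m).
It also fails if it takes over 69 s, if anything falls off the work surface, if the arm or the gripper's body presses on something with over 40 N, if the wrist force passes 120 N, or if a joint passes its speed limit or range.

### The arm

A 7-joint arm with a two-finger parallel gripper is mounted at the origin on the work surface. World frame = base frame: x ahead of the robot, y to its left, z up, the work surface at z = 0. Lengths are in m, angles in rad, forces in N, time in s.
With the tool pointing down it reaches from about 0.4 to 0.875 m from the base axis. Payload 6.5 kg.
Tool frame: the origin (TCP) lies where the fingers leave the gripper's body, on its centre line; the fingertips stand 73 mm ahead of it and the grasp point (between the pads) lies 54 mm ahead of it (r.nose_length is the distance from the TCP to the fingertips, in m); y points along the fingers, z is the direction in which the jaws open and shut, and the axes are right-handed (so a half turn about y gives the same grasp; the last joint's range is limited). The gripper opens to 85 mm and grips with 20 to 120 N. Pads are 22 mm wide; open, the fingers measure 114 mm over their backs; the gripper's body (76 mm by 85 mm) begins 54 mm behind the grasp point. The pads swing forward as they close: fully open they stand 13 mm farther back than shut.
Start: joints at [-1.301, 0.536, -0.004, 1.538, 0.003, 1.067, -0.071], TCP at [0.214, 0.614, 0.304] pointing down, gripper open.
Joint ranges: [-2.7, 2.7], [-0.37, 2.16], [-1.27, 1.26], [0.24, 2.4], [-1.31, 4.45], [0.19, 1.91], [-2.76, 2.76]. Speed limits (rad/s): [2.39, 2.39, 3.14, 3.14, 3.14, 3.14, 3.14].

### API

Orientations are given as a 3x3 rotation matrix whose columns are the frame's x, y, z axes.
In Python, from plant import r gives the robot as it stands.
- The arm moves only by the shell command python3 -m creep 'ROWS' [OPENING] [FORCE]. ROWS is JSON, a list of rows, each a list of 2 entries, a list of its own where there are three numbers: the shift along the tool's x, y, z in cm, then the turn, a rotation vector about the tool's x, y, z in rad. In form: [[[x, y, z], [wx, wy, wz]], ...]. A call has exactly 8 rows; each row is the pose to reach, as a shift and turn from the pose commanded when the call began, along the tool's axes at that moment; what a row does not reach only later rows make up. A row lasts 1/10 s, in which the tool goes at most 50 mm and 8.59 degrees, less where a joint would pass 70% of its speed; a pose out of reach is approached as far as the arm can. A call with a gripper value outside its range is refused whole. OPENING is the finger opening in cm, from 0 to 8.54, set as the call begins (- or left out, the last holds). The fingers move at their own pace and stop on an object; FORCE is the grip in N (left out, the last holds). Time passes only in rows, so rows that repeat a pose let the fingers close, or fill a call up. It gives the time, the measured TCP pose, the force and the opening at its end, in the units of the state.
- r.get_state(): the state, without advancing time (a new reading comes with each control period).
- r.grab_frame(name): name is "scene" or "side" or "wrist"; returns a dict with "img" (400x640x3 uint8, red, green, blue), "K" (3x3 intrinsics, pixels), "k1" (the pictures are not rectified: a ray, as slopes to the right and down, at radius r is drawn at 1 + k1 r^2 times it, then the intrinsics apply), "R" (3x3) and "t" (3): a world point X has camera coordinates R X + t. Camera axes: x right, y down, z forward; pixel columns grow to the right and rows downward; lengths in m; the calibration is good to about 2 mm. A picture is of the moment at which its call begins. There is no depth.
- r.finish_job(): hands the job in, once; it reports no verdict.
The state is a dict: "t": time; "qpos": joint angles; "dq": joint speeds; "tau": joint torques, N m; "position": TCP position; "tcp_rot": TCP orientation; "ft_force": force on the tool from outside, world axes, zero at the start; "torque": the same for the moment, N m; "grip_width": finger opening in m.
Only numpy, scipy, OpenCV 4.12 (cv2) and the standard library are available. Lean on these libraries where they do the work, as an engineer would, in place of code of your own. Each camera call takes 0.05 s, during which the arm holds its last target. There are 200 camera calls.

## Working session

There is one attempt and no reset: what is moved stays moved. The work goes in short steps, Python scripts to look and compute and a shell command to move; the robot and the scene stay as the last step left them, time stands still between calls to the robot, and variables do not carry over. Pictures are saved under pics/ and viewed, about 8 in all and at most 12, crops included, and the job is handed in when it is done.

```bash
ls; mkdir -p pics; cat > h.py <<'E'
import numpy as np, cv2, pickle
from plant import r
def grab(n, f):
    d=r.grab_frame(n); cv2.imwrite(f'pics/{f}.png', d['img'][:,:,::-1]); pickle.dump({k:v for k,v in d.items()},open(f'pics/{f}.pkl','wb')); return d
def load(f): return pickle.load(open(f'pics/{f}.pkl','rb'))
def ray(d,u,v):
    K=np.array(d['K']); D=np.array([d['k1'],0,0,0,0.])
    p=cv2.undistortPoints(np.array([[[u,v]]],float),K,D)[0,0]
    R=np.array(d['R']);t=np.array(d['t'])
    c=-R.T@t; w=R.T@np.array([p[0],p[1],1]); return c,w/np.linalg.norm(w)
def plane(d,u,v,z):
    c,w=ray(d,u,v); return c+w*(z-c[2])/w[2]
def tri(d1,p1,d2,p2):
    c1,w1=ray(d1,*p1);c2,w2=ray(d2,*p2)
    s=np.linalg.lstsq(np.c_[w1,-w2],c2-c1,rcond=None)[0]
    a=c1+s[0]*w1;b=c2+s[1]*w2; return (a+b)/2,np.linalg.norm(a-b)
def proj(d,X):
    R=np.array(d['R']);t=np.array(d['t']);D=np.array([d['k1'],0,0,0,0.])
    return cv2.projectPoints(np.array(X,float).reshape(-1,1,3),cv2.Rodrigues(R)[0],t,np.array(d['K']),D)[0][:,0]
E
python3 - <<'E'
from h import *
for n in('scene','side','wrist'):
    d=grab(n,n+'0'); print(n,d['K'][0][0],d['k1'],-np.array(d['R']).T@d['t'])
s=r.get_state(); print(s['t'],s['position'],s['tcp_rot'],s['grip_width'],s['ft_force'])
E
```

```text
pics
scene 469.2150448693112 0.013006829683151332 [ 1.10172965 -0.41039301  0.93943468]
side 387.5017799418119 -0.04056576241756355 [0.67814997 0.82351717 0.6453192 ]
wrist 312.0068499785209 -0.015725376331151713 [0.13674307 0.64115915 0.37317969]
0.15 [0.21406674 0.61333833 0.30321227] [[ 9.44166233e-01 -3.53344955e-04  3.29469270e-01]
 [-3.29469449e-01 -1.25991341e-03  9.44165396e-01]
 [ 8.14866728e-05 -9.99999144e-01 -1.30598407e-03]] 0.0858158336598456 [0.28452418 0.26250117 0.96632625]
```

View pics/scene0.png

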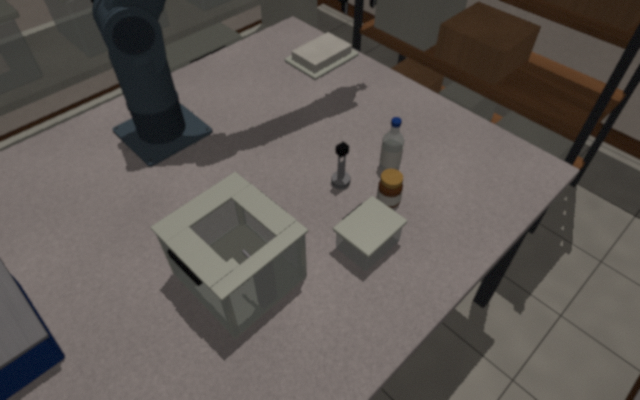

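View pics/side0.png

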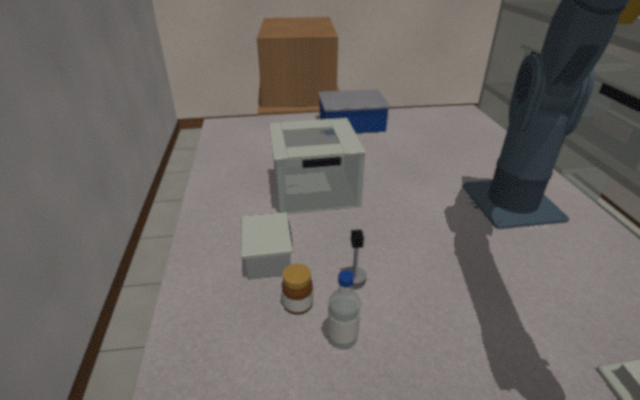

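The scene view shows the black grip at about (342,149) and the cabinet's frame corners near (234,178), (306,230), (223,290) and (153,230). In the side view the grip is at (357,239). I'll measure these roughly and build an enlarged montage for precise corners and the canister's yaw.

```bash
python3 - <<'E'
from h import *
s=load('scene0');d=load('side0')
for n,c,b in(('scene',s,(320,130,365,170)),('side',d,(340,222,375,255))):
    x0,y0,x1,y1=b; g=c['img'][y0:y1,x0:x1].max(2); m=g<45
    v,u=np.nonzero(m); print(n,u.mean()+x0,v.mean()+y0,m.sum(),g.min(), u.min()+x0,u.max()+x0,v.min()+y0,v.max()+y0)
print(tri(s,(342,149),d,(357,239)))
for p in((234,178),(306,230),(223,290),(153,230)): print('frame',plane(s,*p,.18))
def crop(c,b,k): x0,y0,x1,y1=b; return cv2.convertScaleAbs(cv2.resize(c['img'][y0:y1,x0:x1,::-1],None,fx=k,fy=k,interpolation=cv2.INTER_CUBIC),alpha=1.4)
A=crop(s,(140,165,340,335),2.5)[:300*2] # 500x425
B=crop(d,(255,105,385,220),2.3)
C=crop(s,(318,132,366,192),5) 
D=crop(d,(335,222,380,295),3)
W=np.zeros((600,800,3),np.uint8)
W[:425,:500]=A[:425,:500]; W[:B.shape[0],500:500+B.shape[1]]=B[:, :300]
W[290:590,540:780]=C[:300,:240]; W[430:600,0:135]=D[:170]
cv2.imwrite('pics/m1.png',W); cv2.imwrite('pics/wrist0b.png',cv2.convertScaleAbs(load('wrist0')['img'][:,:,::-1],alpha=1.4))
E
```

```text
scene 341.6484375 149.375 128 0 336 347 143 156
side 356.61875 238.5625 160 10 352 362 231 247
(array([0.51880096, 0.23411627, 0.12429925]), np.float64(0.0002827566703692851))
frame [ 0.45681706 -0.04918069  0.18      ]
frame [ 0.67328344 -0.03296403  0.18      ]
frame [ 0.66729245 -0.23411616  0.18      ]
frame [ 0.45856638 -0.2532929   0.18      ]
```

View pics/m1.png

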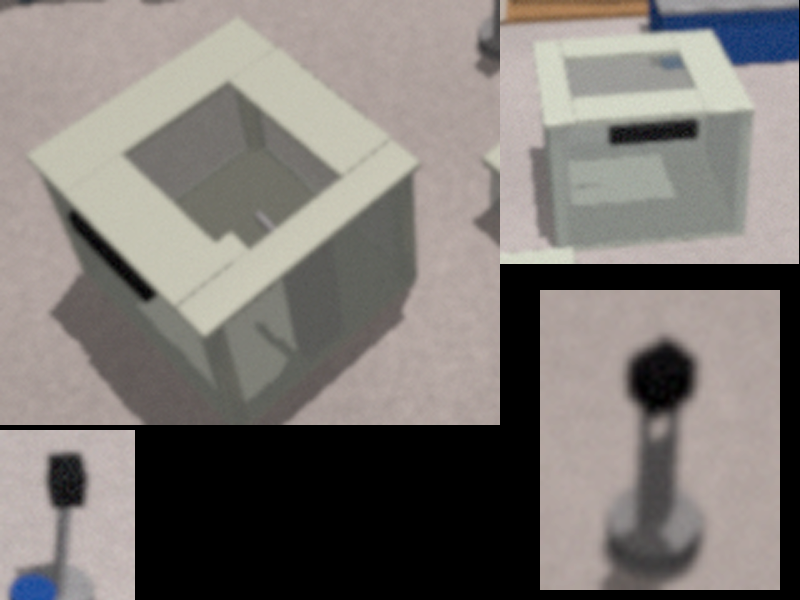

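View pics/wrist0b.png

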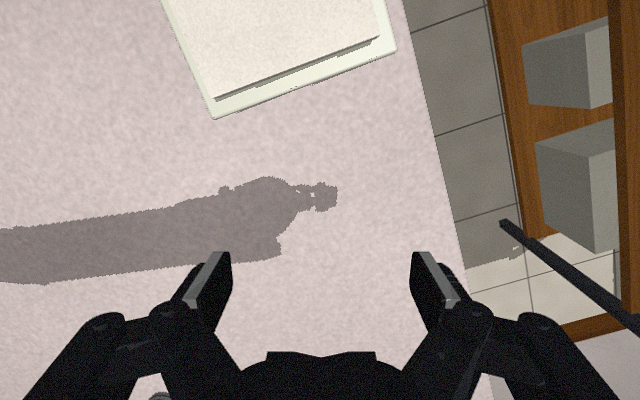

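The montage gives refined corners. Frame outer corners (scene px): (234.8,171.8), (307.2,230.2), (221.6,299), (152,227). Hatch corners: (231.6,197.8), (276.4,234.6), (189.6,226.2). The grey pin is visible through the hatch, with its tip near (243.5,250). The wrist view only shows empty counter.

```bash
cat > cab.py <<'E'
from h import *
def fit(P,M):
    P=np.array(P)[:,:2];M=np.array(M,float); a=P-P.mean(0);b=M-M.mean(0)
    th=np.arctan2((b[:,0]*a[:,1]-b[:,1]*a[:,0]).sum(),(b*a).sum()); c,s=np.cos(th),np.sin(th);R=np.array([[c,-s],[s,c]])
    o=P.mean(0)-R@M.mean(0); return th,R,o,np.linalg.norm(P-(M@R.T+o),axis=1)
E
python3 - <<'E'
from cab import *
s=load('scene0');d=load('side0')
O=[(-.115,.105),(.115,.105),(.115,-.105),(-.115,-.105)]; H=[(-.06,.055),(.085,.055),(-.06,-.055)]
po=[(234.8,171.8),(307.2,230.2),(221.6,299),(152,227)]; ph=[(231.6,197.8),(276.4,234.6),(189.6,226.2)]
Po=[plane(s,*p,.18) for p in po];Ph=[plane(s,*p,.18) for p in ph]
# side crop: (535,42),(715,30),(752,108),(545,125) /2.3
sd=lambda p:((p[0]-500)/2.3+255,p[1]/2.3+105)
Sp=[plane(d,*sd(p),.18) for p in((752,108),(545,125),(535,42),(715,30))]
for n,P,M in(('out',Po,O),('hatch',Ph,H),('both',Po+Ph,O+H),('side',Sp,O),('all',Po+Ph+Sp,O+H+O)):
    th,R,o,e=fit(P,M); print(n,th,o,np.round(e*1000,1))
R3=np.eye(3);R3[:2,:2]=R;o3=np.r_[o,0]
for tip in((243.2,249.8),(243.5,250.5)):
    c,w=ray(s,*tip); c=R.T@(c[:2]-o),c[2]; wl=R.T@w[:2]
    for ax,val in((0,.036),(1,0.)):
        k=(val-c[0][ax])/wl[ax]; print('tip',ax,c[0]+k*wl,c[1]+k*w[2])
E
```

```text
out 0.02369036568475144 [ 0.56222676 -0.14133593] [3.5 2.2 3.3 1.9]
hatch 0.030176477980465775 [ 0.55949547 -0.14022996] [2.3 2.5 1.8]
both 0.025400912615839825 [ 0.56101936 -0.14088685] [2.7 2.5 4.2 2.7 0.8 4.3 2.2]
side 0.016306832883281205 [ 0.55807655 -0.13876095] [3.8 7.  4.2 7.5]
all 0.02115594165245855 [ 0.55992835 -0.14012779] [1.3 2.9 5.2 4.6 2.1 3.4 1.2 5.3 7.8 3.4 7.9]
tip 0 [0.036      0.00064613] 0.13687537424571594
tip 1 [0.03714427 0.        ] 0.13871219932260181
tip 0 [0.036      0.00098885] 0.13399350825752432
tip 1 [0.03774909 0.        ] 0.136811299590623
```

Cabinet is at (0.560, −0.140) with yaw about 0.023, and the tip height comes out near 0.137 m by sight. Next I'll move so the wrist camera looks down on the canister.

```bash
python3 -m creep '[[[3,0,-1.6],[0,0,0]],[[6,0,-3.2],[0,0,0]],[[9,0,-4.8],[0,0,0]],[[12,0,-6.4],[0,0,0]],[[15,0,-8],[0,0,0]],[[18,0,-9.6],[0,0,0]],[[21,0,-11.2],[0,0,0]],[[24.5,0,-12.9],[0,0,0]]]'
python3 -m creep '[[[3.5,0,-1.8],[0,0,0]],[[7,0,-3.7],[0,0,0]],[[10.5,0,-5.6],[0,0,0]],[[14,0,-7.4],[0,0,0]],[[17.5,0,-9.2],[0,0,0]],[[21,0,-11],[0,0,0]],[[24.5,0,-12.9],[0,0,0]],[[24.5,0,-12.9],[0,0,0]]]'
python3 - <<'E'
from h import *
d=grab('wrist','wrist1'); g=load('wrist1'); print(proj(g,[[.519,.234,.138],[.519,.234,0]]))
cv2.imwrite('pics/wrist1b.png',cv2.convertScaleAbs(g['img'][:,:,::-1],alpha=1.2))
E
```

```text
t: 0.95
position: [0.4031, 0.4104, 0.3037]
tcp_rot: [[0.945, -0.001, 0.328], [-0.328, 0.0, 0.945], [-0.001, -1.0, -0.0]]
ft_force: [0.7, 0.5, 0.5]
grip_width: 0.0854
t: 1.75
position: [0.5954, 0.2017, 0.3037]
tcp_rot: [[0.941, 0.002, 0.338], [-0.338, -0.004, 0.941], [0.004, -1.0, -0.003]]
ft_force: [0.5, -0.4, 0.1]
grip_width: 0.0855
[[326.91597764  84.60809842]
 [325.06738323  84.81945442]]
```

View pics/wrist1b.png

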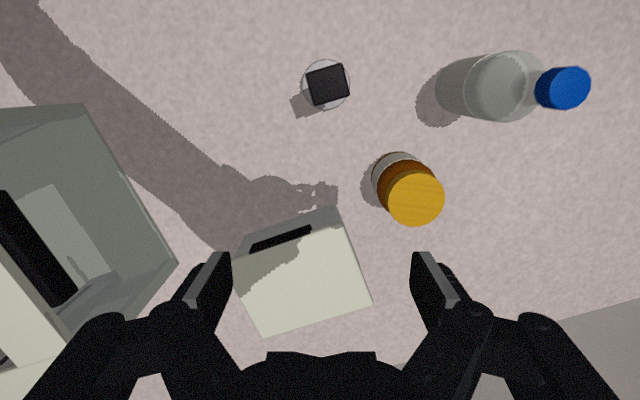

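The wrist view shows the black grip at about (328,85), slightly rotated, over the steel disc. The jar (415,195), bottle and tub are clear of it.

```bash
python3 - <<'E'
from h import *
g=load('wrist1'); im=g['img'][50:120,290:365].max(2)
m=(im<70).astype(np.uint8); n,l,st,c=cv2.connectedComponentsWithStats(m); k=1+st[1:,4].argmax()
ct=cv2.findContours((l==k).astype(np.uint8),0,2)[0][0]; rc=cv2.minAreaRect(ct); print(rc)
b=cv2.boxPoints(rc)+[290,50]; P=np.array([plane(g,*p,.138) for p in b]); print(np.round(P,4),P.mean(0))
for i in range(4): e=P[(i+1)%4]-P[i]; print(np.linalg.norm(e[:2]),np.degrees(np.arctan2(e[1],e[0])))
s=r.get_state(); R=np.array(s['tcp_rot']); print(R.T@(P.mean(0)-s['position'])*100, np.degrees(np.arctan2(R[1,2],R[0,2])))
E
```

```text
((37.096893310546875, 34.31834030151367), (34.68982696533203, 39.93073654174805), 73.0724868774414)
[[0.5062 0.2205 0.138 ]
 [0.5081 0.2484 0.138 ]
 [0.5317 0.2482 0.138 ]
 [0.5301 0.2194 0.138 ]] [0.51903118 0.23410431 0.138     ]
0.027961465211132873 86.16263303642204
0.023598768294557426 -0.5466322608541776
0.0288431630446858 -93.2929405772302
0.02383863870166757 177.30252324185426
[-8.00342833 16.54467346  0.27063883] 70.43029423960671
```

The grip measures 24 x 28 mm and its y axis points at about 87°. I'll turn 16.6°, narrow the jaws to 5 cm and go down over it.

```bash
python3 -m creep '[[[-2,0,0.1],[0,-0.1,0]],[[-5,0,0.2],[0,-0.2,0]],[[-8,0,0.3],[0,-0.29,0]],[[-8,3,0.3],[0,-0.29,0]],[[-8,6,0.3],[0,-0.29,0]],[[-8,8,0.3],[0,-0.29,0]],[[-8,8,0.3],[0,-0.29,0]],[[-8,8,0.3],[0,-0.29,0]]]' 5 20
python3 - <<'E'
from h import *
s=r.get_state(); R=np.array(s['tcp_rot']); print(R.T@(np.array([.519,.2341,.178])-s['position'])*100, np.degrees(np.arctan2(R[1,2],R[0,2])),R[2])
E
```

```text
t: 2.6
position: [0.5168, 0.2386, 0.2242]
tcp_rot: [[0.999, -0.0, 0.045], [-0.045, 0.0, 0.999], [-0.0, -1.0, 0.0]]
ft_force: [0.3, 0.5, 0.2]
grip_width: 0.0501
[ 0.23850723  4.62185252 -0.44524674] 87.44608707352886 [-4.64383449e-04 -9.99999882e-01  1.45349591e-04]
```

```bash
python3 -m creep '[[[0.2,0,-0.4],[0,0,0]],[[0.2,1,-0.4],[0,0,0]],[[0.2,2,-0.4],[0,0,0]],[[0.2,3,-0.4],[0,0,0]],[[0.2,4,-0.4],[0,0,0]],[[0.2,4.6,-0.4],[0,0,0]],[[0.2,4.6,-0.4],[0,0,0]],[[0.2,4.6,-0.4],[0,0,0]]]' 
python3 -m creep '[[[0,0,0],[0,0,0]],[[0,0,0],[0,0,0]],[[0,0,0],[0,0,0]],[[0,0,0],[0,0,0]],[[0,0,0],[0,0,0]],[[0,0,0],[0,0,0]],[[0,0,0],[0,0,0]],[[0,0,0],[0,0,0]]]' 2 40
```

```text
t: 3.4
position: [0.5191, 0.2338, 0.1778]
tcp_rot: [[0.999, -0.0, 0.046], [-0.046, -0.0, 0.999], [-0.0, -1.0, -0.0]]
ft_force: [0.1, 0.8, 0.4]
grip_width: 0.0502
t: 4.2
position: [0.5195, 0.2338, 0.1784]
tcp_rot: [[0.999, 0.001, 0.046], [-0.046, 0.0, 0.999], [0.001, -1.0, 0.0]]
ft_force: [0.4, -1.2, 5.5]
grip_width: 0.0277
```

Gripped, opening 27.7 mm. Lift 23 cm.

```bash
python3 -m creep '[[[0,-2,0],[0,0,0]],[[0,-5,0],[0,0,0]],[[0,-9,0],[0,0,0]],[[0,-13,0],[0,0,0]],[[0,-17,0],[0,0,0]],[[0,-20,0],[0,0,0]],[[0,-22,0],[0,0,0]],[[0,-23,0],[0,0,0]]]' 
python3 - <<'E'
from h import *
s=r.get_state(); R=np.array(s['tcp_rot']); th=.023; c,sn=np.cos(th),np.sin(th);o=np.array([.560,-.140])
T=np.r_[o+np.array([[c,-sn],[sn,c]])@[-.005,0],.41]
print(R.T@(T-s['position'])*100, 'turn',th-np.arctan2(-R[0,2],R[1,2]),s['grip_width'],s['ft_force'])
E
```

```text
t: 5.0
position: [0.5192, 0.234, 0.4095]
tcp_rot: [[0.999, 0.002, 0.046], [-0.046, 0.001, 0.999], [0.002, -1.0, 0.001]]
ft_force: [0.7, 0.0, -1.1]
grip_width: 0.0277
[  5.27671312  -0.09045083 -37.21281459] turn 0.06858086397049407 0.02774515378763578 [ 0.66127722  0.00700711 -1.14918655]
```

```bash
python3 -m creep '[[[0.5,0,-2],[0,-0.01,0]],[[1,0,-5],[0,-0.02,0]],[[1.5,0,-8.5],[0,-0.03,0]],[[2,0,-12],[0,-0.04,0]],[[2.5,0,-15],[0,-0.05,0]],[[3,0,-17.5],[0,-0.06,0]],[[3,0,-19],[0,-0.07,0]],[[3,0,-19],[0,-0.07,0]]]' 
python3 - <<'E'
from h import *
g=grab('wrist','wrist2')
cv2.imwrite('pics/wrist2b.png',cv2.convertScaleAbs(g['img'][:,:,::-1],alpha=1.2))
E
```

```text
t: 5.8
position: [0.5399, 0.0398, 0.4067]
tcp_rot: [[1.0, -0.002, -0.02], [0.02, -0.002, 1.0], [-0.002, -1.0, -0.001]]
ft_force: [0.2, 0.9, -0.7]
grip_width: 0.0275
```

View pics/wrist2b.png

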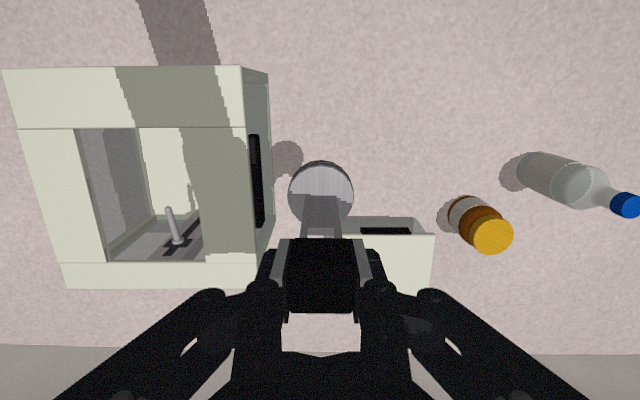

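Cabinet seen from above: outer frame corners near (3,70), (240,66) and (68,289). The hatch starts at (75,129)/(107,262), and the pin runs from its tip at (168,207) to about (180,242). I'll enlarge that part for exact pixels.

```bash
python3 - <<'E'
from h import *
g=load('wrist2')
c=cv2.resize(g['img'][55:300,0:280,::-1],None,fx=2.4,fy=2.4,interpolation=cv2.INTER_CUBIC)
for i in range(0,280,20): cv2.putText(c,str(i),(int(i*2.4),10),0,.33,(0,0,255)); cv2.line(c,(int(i*2.4),12),(int(i*2.4),18),(0,0,255))
for j in range(60,300,20): cv2.putText(c,str(j),(0,int((j-55)*2.4)+4),0,.33,(0,0,255))
cv2.imwrite('pics/m2.png',c)
E
```

```text
(no output)
```

View pics/m2.png

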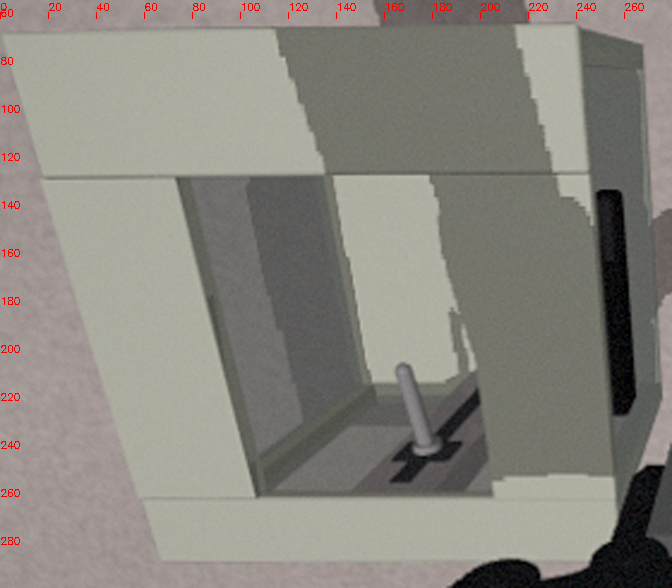

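```bash
python3 - <<'E'
from cab import *
s=load('scene0');g=load('wrist2')
O=[(-.115,-.105),(-.115,.105),(.115,-.105)];H=[(-.06,-.055),(-.06,.055),(.085,-.055),(.085,.055)]
po=[(2.1,70),(240.4,65.8),(66.7,288.8)];ph=[(74.2,129.2),(179.2,127.9),(107,262),(205,261.7)]
Po=[plane(g,*p,.18) for p in po];Ph=[plane(g,*p,.18) for p in ph]
for n,P,M in(('out',Po,O),('hatch',Ph,H),('all',Po+Ph,O+H)):
    th,R,o,e=fit(P,M); print(n,th,o,np.round(e*1000,1))
print(tri(s,(243.4,250.2),g,(167.5,206.5)))
for nm,c,p in(('w',g,(167.5,206.5)),('s',s,(243.4,250.2))):
  for o,th in((o,th),(np.array([.561,-.1405]),.024)):
    R=np.array([[np.cos(th),-np.sin(th)],[np.sin(th),np.cos(th)]]); cc,w=ray(c,*p); l=R.T@(cc[:2]-o); wl=R.T@w[:2]
    for ax,val in((0,.038),(1,0.)):
        k=(val-l[ax])/wl[ax]; print('tip',nm,ax,l+k*wl,cc[2]+k*w[2])
st=r.get_state(); print(st['position'])
E
```

```text
out 0.017679946021789614 [ 0.56090135 -0.14102319] [2.5 5.5 3.7]
hatch 0.040918248692353235 [ 0.55805161 -0.14208783] [4.  5.  1.6 0.4]
all 0.025898124003822097 [ 0.55914316 -0.14139204] [1.4 6.1 4.7 2.5 6.5 2.3 1.8]
(array([ 0.5954562 , -0.13903692,  0.13531026]), np.float64(0.0014834937827831768))
tip w 0 [ 0.038      -0.00206369] 0.12992803694120497
tip w 1 [0.03650271 0.        ] 0.13379748719166357
tip w 0 [ 0.038      -0.00541121] 0.1250980272355245
tip w 1 [0.03405825 0.        ] 0.13525813473855608
tip s 0 [ 0.038      -0.00053886] 0.1400932634998503
tip s 1 [0.03705288 0.        ] 0.1385672109395657
tip s 0 [ 0.038      -0.00053886] 0.1400932634998503
tip s 1 [0.03705288 0.        ] 0.1385672109395657
[0.53992745 0.04200767 0.4068768 ]
```

Everything agrees: the triangulated tip is at (0.5955, −0.139, 0.135), which puts the cabinet at (0.560, −0.140) with yaw 0.024. Next, go above the entry point at cabinet x = −5 mm.

```bash
python3 -m creep '[[[0.3,0,-2],[0,0,0]],[[0.6,0,-5],[0,0,0]],[[0.8,0,-8.5],[0,0,0]],[[1,0,-12],[0,0,0]],[[1.15,0,-15],[0,0,0]],[[1.15,0,-17.2],[0,0,0]],[[1.15,0,-18.2],[0,0,0]],[[1.15,0,-18.2],[0,0,0]]]' 
cat > loc.py <<'E'
from h import *
s=r.get_state(); R=np.array(s['tcp_rot']); th=.024;c,sn=np.cos(th),np.sin(th);A=np.array([[c,-sn],[sn,c]]);o=np.array([.560,-.140])
p=A.T@(np.array(s['position'])[:2]-o); print('t',s['t'],'cab x,y mm',p*1000,'grip z',(s['position'][2]-.0544)*1000,'yawerr',th-np.arctan2(-R[0,2],R[1,2]),'F',A.T@s['ft_force'][:2],s['ft_force'][2],'w',s['grip_width'])
E
python3 loc.py
```

```text
t: 6.65
position: [0.5563, -0.1389, 0.4074]
tcp_rot: [[1.0, -0.001, -0.024], [0.024, 0.0, 1.0], [-0.001, -1.0, 0.0]]
ft_force: [-0.5, 0.8, -0.6]
grip_width: 0.0276
t 6.65 cab x,y mm [-3.67255224  1.15333006] grip z 352.9722567667718 yawerr 0.00044853977691919344 F [-0.49012289  0.80921116] -0.6355748745654027 w 0.027556770196732323
```

```bash
python3 -m creep '[[[-0.1,1,-0.1],[0,0,0]],[[-0.1,2.5,-0.1],[0,0,0]],[[-0.1,4.5,-0.1],[0,0,0]],[[-0.1,6.5,-0.1],[0,0,0]],[[-0.1,8.5,-0.1],[0,0,0]],[[-0.1,10.5,-0.1],[0,0,0]],[[-0.1,12,-0.1],[0,0,0]],[[-0.1,12,-0.1],[0,0,0]]]'; python3 loc.py
python3 -m creep '[[[0,1,0],[0,0,0]],[[0,2,0],[0,0,0]],[[0,3,0],[0,0,0]],[[0,4,0],[0,0,0]],[[0,5,0],[0,0,0]],[[0,6,0],[0,0,0]],[[0,6.5,0],[0,0,0]],[[0,6.5,0],[0,0,0]]]'; python3 loc.py
python3 - <<'E'
from h import *
a=grab('side','side3');b=grab('scene','scene3')
A=cv2.resize(a['img'][95:225,255:385,::-1],None,fx=3,fy=3,interpolation=2);B=cv2.resize(b['img'][130:320,140:320,::-1],None,fx=2.2,fy=2.2,interpolation=2)
W=np.zeros((430,800,3),np.uint8);W[:390,:390]=A;W[:418,400:796]=B[:418,:396];cv2.imwrite('pics/m3.png',cv2.convertScaleAbs(W,alpha=1.4))
E
```

```text
t: 7.45
position: [0.554, -0.1375, 0.2851]
tcp_rot: [[1.0, -0.005, -0.027], [0.027, 0.002, 1.0], [-0.005, -1.0, 0.002]]
ft_force: [-0.9, 0.2, -1.3]
grip_width: 0.0271
t 7.45 cab x,y mm [-5.92585588  2.61394513] grip z 230.7225630430661 yawerr -0.0030203442746834785 F [-0.84760759  0.19084591] -1.3063929094819025 w 0.027100797587342774
t: 8.25
position: [0.5549, -0.14, 0.222]
tcp_rot: [[1.0, -0.001, -0.024], [0.024, 0.0, 1.0], [-0.001, -1.0, 0.0]]
ft_force: [0.6, -0.1, -0.8]
grip_width: 0.0274
t 8.25 cab x,y mm [-5.14040486  0.07860681] grip z 167.5843002657753 yawerr -0.00013135216091963303 F [ 0.6204612 -0.1447645] -0.7909551596473073 w 0.027378552680477116
```

View pics/m3.png

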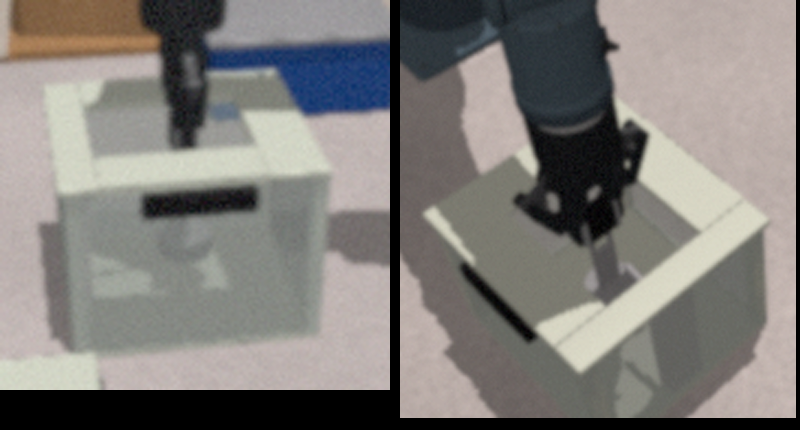

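The canister hangs upright inside the cabinet, clear of the frame. Now feel along +x: if the tab missed the eye, 45 mm of travel would push the spring with only about 3 N.

```bash
python3 -m creep '[[[0.6,0,0],[0,0,0]],[[1.5,0,0],[0,0,0]],[[2.4,0,0],[0,0,0]],[[3,0,0],[0,0,0]],[[3.5,0,0],[0,0,0]],[[3.5,0,0],[0,0,0]],[[3.5,0,0],[0,0,0]],[[3.5,0,0],[0,0,0]]]'; python3 loc.py
python3 -m creep '[[[0.2,0,0],[0,0,0]],[[0.4,0,0],[0,0,0]],[[0.6,0,0],[0,0,0]],[[0.8,0,0],[0,0,0]],[[1,0,0],[0,0,0]],[[1,0,0],[0,0,0]],[[1,0,0],[0,0,0]],[[1,0,0],[0,0,0]]]'; python3 loc.py
python3 -m creep '[[[0,0,0],[0,0,0]],[[0,0,0],[0,0,0]],[[0,0,0],[0,0,0]],[[0,0,0],[0,0,0]],[[0,0,0],[0,0,0]],[[0,0,0],[0,0,0]],[[0,0,0],[0,0,0]],[[0,0,0],[0,0,0]]]';python3 loc.py
```

```text
t: 9.15
position: [0.5899, -0.1394, 0.2228]
tcp_rot: [[1.0, -0.001, -0.024], [0.024, 0.0, 1.0], [-0.001, -1.0, 0.0]]
ft_force: [-0.8, 0.0, -1.0]
grip_width: 0.0279
t 9.15 cab x,y mm [29.92049409 -0.11189245] grip z 168.4115818969286 yawerr 3.3035457667487944e-05 F [-0.79783696  0.04123275] -0.9889029901928093 w 0.027868317894769432
t: 9.95
position: [0.6002, -0.1391, 0.2229]
tcp_rot: [[1.0, -0.0, -0.024], [0.024, -0.0, 1.0], [-0.0, -1.0, -0.0]]
ft_force: [-0.8, 1.1, -2.0]
grip_width: 0.0275
t 9.95 cab x,y mm [40.17326061 -0.04595526] grip z 168.4724545654817 yawerr -0.0001756506550861965 F [-0.73565625  1.16304093] -2.0193838256818797 w 0.02754918439974062
t: 10.75
position: [0.6003, -0.139, 0.2229]
tcp_rot: [[1.0, 0.0, -0.024], [0.024, -0.0, 1.0], [0.0, -1.0, -0.0]]
ft_force: [-0.1, 0.0, -1.6]
grip_width: 0.0274
t 10.75 cab x,y mm [4.02815235e+01 1.39601857e-03] grip z 168.50197985291942 yawerr -0.0002499157512962438 F [-0.06231676  0.03896716] -1.5870936272969978 w 0.02743106545288025
```

There's no push-back at x = 40, so the pin is in the eye. Continue to x ≈ 54, following the pin's slope down.

```bash
python3 -m creep '[[[0.3,0.05,0],[0,0,0]],[[0.6,0.1,0],[0,0,0]],[[0.9,0.15,0],[0,0,0]],[[1.1,0.2,0],[0,0,0]],[[1.3,0.25,0],[0,0,0]],[[1.4,0.25,0],[0,0,0]],[[1.4,0.25,0],[0,0,0]],[[1.4,0.25,0],[0,0,0]]]'; python3 loc.py
python3 -m creep '[[[0,0.05,0],[0,0,0]],[[0,0.1,0],[0,0,0]],[[0,0.15,0],[0,0,0]],[[0,0.2,0],[0,0,0]],[[0,0.2,0],[0,0,0]],[[0,0.2,0],[0,0,0]],[[0,0.2,0],[0,0,0]],[[0,0.2,0],[0,0,0]]]';python3 loc.py
python3 - <<'E'
from h import *
import time
for i in range(3): grab('scene','scene4')
E
python3 loc.py
```

```text
t: 11.55
position: [0.6142, -0.1387, 0.2204]
tcp_rot: [[1.0, -0.0, -0.024], [0.024, -0.0, 1.0], [-0.0, -1.0, -0.0]]
ft_force: [-0.6, -0.2, -1.3]
grip_width: 0.0274
t 11.55 cab x,y mm [ 5.42354552e+01 -4.96525845e-02] grip z 165.98435588338387 yawerr -0.00016542316228200168 F [-0.63554909 -0.17734612] -1.3446721787558764 w 0.027439202326812386
t: 12.35
position: [0.6143, -0.1387, 0.2184]
tcp_rot: [[1.0, 0.0, -0.024], [0.024, 0.0, 1.0], [0.0, -1.0, 0.0]]
ft_force: [-0.5, 0.7, -2.2]
grip_width: 0.0275
t 12.35 cab x,y mm [5.43059142e+01 1.86198162e-02] grip z 164.0155050273565 yawerr -0.0002146331705011155 F [-0.45508883  0.7235808 ] -2.200671215218641 w 0.02749074393626959
t 12.5 cab x,y mm [ 5.42941819e+01 -5.67943196e-03] grip z 164.02711426149943 yawerr -0.00026175399625851664 F [0.90987314 0.33140502] -1.7538458654466405 w 0.027164683670030616
```

Holding baseline Fz is about −1.6 N. Contact is expected near grip z ≈ 160 mm. The pin gives 0.3 mm/N, so I'll go down in 1 mm steps, watching Fz.

```bash
python3 -m creep '[[[0,0.05,0],[0,0,0]],[[0,0.1,0],[0,0,0]],[[0,0.1,0],[0,0,0]],[[0,0.15,0],[0,0,0]],[[0,0.2,0],[0,0,0]],[[0,0.2,0],[0,0,0]],[[0,0.2,0],[0,0,0]],[[0,0.2,0],[0,0,0]]]'|grep ft_;python3 loc.py
python3 -m creep '[[[0,0.05,0],[0,0,0]],[[0,0.1,0],[0,0,0]],[[0,0.1,0],[0,0,0]],[[0,0.1,0],[0,0,0]],[[0,0.1,0],[0,0,0]],[[0,0.1,0],[0,0,0]],[[0,0.1,0],[0,0,0]],[[0,0.1,0],[0,0,0]]]'|grep ft_;python3 loc.py
```

```text
ft_force: [-0.2, -0.8, -1.0]
t 13.3 cab x,y mm [ 5.43206025e+01 -3.29331481e-02] grip z 162.0545132555549 yawerr -0.00025136179707320114 F [-0.22412736 -0.84403922] -1.04747708515675 w 0.02742012928142488
ft_force: [0.2, 0.5, -1.1]
t 14.1 cab x,y mm [5.42986207e+01 2.71683533e-02] grip z 161.00417467593553 yawerr -0.00025337557317228754 F [0.20467839 0.47385026] -1.0733448385404152 w 0.027660802729465257
```

```bash
python3 -m creep '[[[0,0.05,0],[0,0,0]],[[0,0.1,0],[0,0,0]],[[0,0.1,0],[0,0,0]],[[0,0.1,0],[0,0,0]],[[0,0.1,0],[0,0,0]],[[0,0.1,0],[0,0,0]],[[0,0.1,0],[0,0,0]],[[0,0.1,0],[0,0,0]]]'|grep ft_;python3 loc.py
```

```text
ft_force: [-0.3, 2.0, 1.5]
t 14.9 cab x,y mm [5.43218409e+01 5.05563710e-03] grip z 160.0447605262686 yawerr -0.00023454253916650042 F [-0.28832584  2.00189827] 1.5198183677702448 w 0.027261148781276077
```

```bash
python3 - <<'E'
from h import *
F=[]
for i in range(6): r.grab_frame('scene'); F.append(r.get_state()['ft_force'])
print(np.mean(F,0),np.std(F,0))
E
```

```text
[-0.25606006  0.04136891  0.3043841 ] [0.48885096 0.51187403 0.53093571]
```

Fz rose from −1.6 to +0.3 N, so the hook carries the weight, with contact near z ≈ 160.5 mm as predicted. Release with a small opening.

```bash
python3 -m creep '[[[0,0,0],[0,0,0]],[[0,0,0],[0,0,0]],[[0,0,0],[0,0,0]],[[0,0,0],[0,0,0]],[[0,0,0],[0,0,0]],[[0,0,0],[0,0,0]],[[0,0,0],[0,0,0]],[[0,0,0],[0,0,0]]]' 4.2 20 ;python3 loc.py
python3 - <<'E'
from h import *
F=[]
for i in range(3): r.grab_frame('scene'); F.append(r.get_state()['ft_force'])
print(np.mean(F,0)); g=grab('wrist','wrist5');a=grab('side','side5')
W=np.zeros((400,800,3),np.uint8);W[:,:480]=g['img'][:,80:560,::-1];W[:390,485:797]=cv2.resize(a['img'][95:225,268:372,::-1],None,fx=3,fy=3);cv2.imwrite('pics/m5.png',cv2.convertScaleAbs(W,alpha=1.4))
E
```

```text
t: 16.0
position: [0.6143, -0.1387, 0.2144]
tcp_rot: [[1.0, 0.0, -0.024], [0.024, -0.0, 1.0], [0.0, -1.0, -0.0]]
ft_force: [-0.1, 0.6, 0.0]
grip_width: 0.0419
t 16.0 cab x,y mm [5.43049006e+01 1.71526810e-02] grip z 160.01203201179055 yawerr -0.00026458223619344606 F [-0.09075604  0.58196958] 0.02009489956698588 w 0.04194134201280936
[0.29403977 0.01583298 0.03291568]
```

View pics/m5.png

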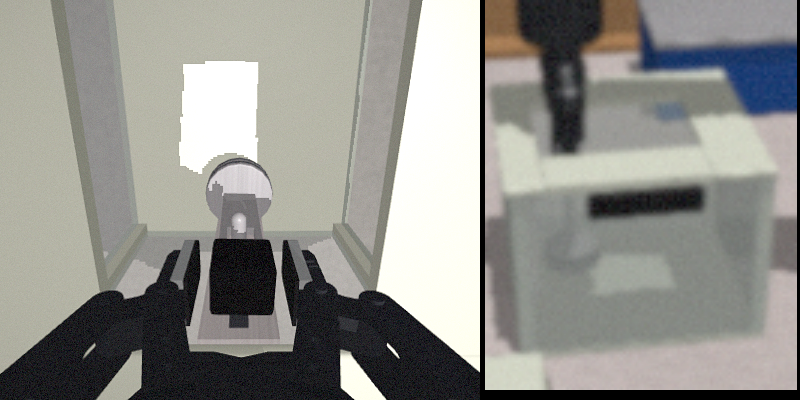

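The wrist view shows the pin tip (240,222) through the eye, and the grip (243,277) free between both open fingers. Now withdraw straight up.

```bash
python3 -m creep '[[[0,-0.5,0],[0,0,0]],[[0,-1,0],[0,0,0]],[[0,-1.8,0],[0,0,0]],[[0,-2.8,0],[0,0,0]],[[0,-4,0],[0,0,0]],[[0,-5.5,0],[0,0,0]],[[0,-7,0],[0,0,0]],[[0,-8.5,0],[0,0,0]]]'|grep ft_
python3 -m creep '[[[0,-2,0],[0,0,0]],[[0,-4,0],[0,0,0]],[[0,-6,0],[0,0,0]],[[0,-8,0],[0,0,0]],[[0,-10,0],[0,0,0]],[[0,-11,0],[0,0,0]],[[0,-11,0],[0,0,0]],[[0,-11,0],[0,0,0]]]'|egrep 'ft_|pos'
python3 - <<'E'
from h import *
g=grab('wrist','wrist6');c=grab('scene','scene6')
for p in('wrist6',):
    m=(g['img'][120:300,240:400].max(2)<60).astype(np.uint8)
W=np.zeros((400,800,3),np.uint8);W[:,:480]=g['img'][:,80:560,::-1];W[:380,485:800]=cv2.resize(c['img'][160:320,185:311,::-1],None,fx=2.5,fy=2.375);cv2.imwrite('pics/m6.png',cv2.convertScaleAbs(W,alpha=1.4))
E
```

```text
ft_force: [-0.2, -1.3, -0.1]
position: [0.614, -0.1386, 0.4089]
ft_force: [-0.3, -0.7, 0.4]
```

View pics/m6.png

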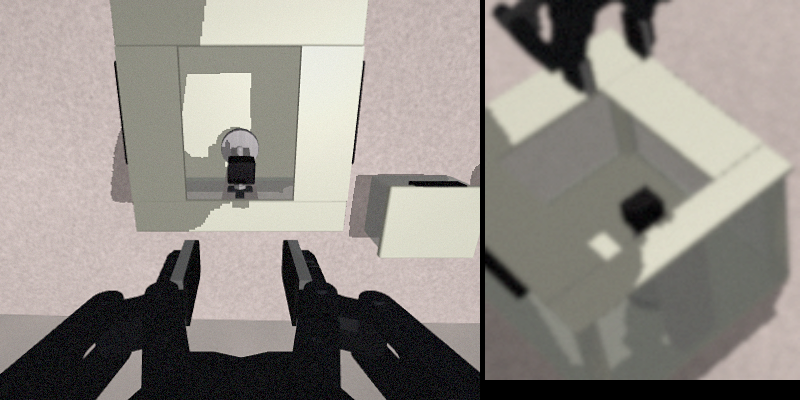

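The canister hangs in the hatch with its grip at (241,170), upright, and the hand is clear. I'll triangulate the grip, check that it is at rest and hand in.

```bash
python3 - <<'E'
from cab import *
def cen(d,b):
    x0,y0,x1,y1=b; m=(d['img'][y0:y1,x0:x1].max(2)<45).astype(np.uint8); n,l,st,c=cv2.connectedComponentsWithStats(m); return c[1+st[1:,4].argmax()]+[x0,y0]
bs=(235,230,260,260)
s=load('scene6'); ps=cen(s,bs); s2=r.grab_frame('scene'); 
g=load('wrist6'); pw=cen(g,(300,145,345,182)); X,e=tri(s,ps,g,pw); th=.024;R=np.array([[np.cos(th),-np.sin(th)],[np.sin(th),np.cos(th)]])
print(ps,cen(s2,bs),pw,R.T@(X[:2]-[.56,-.14]),X[2],e)
st=r.get_state(); print(st['t'],st['ft_force'])
if .1<X[2]<.2 and .041<(R.T@(X[:2]-[.56,-.14]))[0]<.072: r.finish_job(); print('handed in')
E
```

```text
[247.53953488 248.11627907] [247.54205607 248.06542056] [320.93043478 168.69855072] [0.05388391 0.00082109] 0.160742283398915 0.0003936619105722538
18.0 [-0.58627909  0.4973616   0.16593735]
the job is handed in; nothing more can be done
handed in
```

The canister is hanging by its eye on the hook, released and clear of the cabinet floor. I handed the job in at 18.0 s of robot time; no verdict is reported.

- **How it went:** I gripped it across the 28 mm side of the grip and took it down through the hatch at cabinet x = −5 mm. I then moved it along +x and met no push-back, so the pin went into the eye at the first try. I lowered it in 1–2 mm steps until the wrist's vertical force rose from about −1.6 N to +0.3 N. The contact height, about 160.5 mm at the grip, was where I expected it. I then opened the fingers to 42 mm and withdrew straight up.
- **Last checks:** Triangulated from two views, the grip centre is 54 mm along cabinet x, 1 mm off in y and 161 mm up, all within the limits. It moved less than 0.1 px between two pictures. The pin was seen through the eye just after release, and after withdrawing the canister looked upright and the hand was clear.
- **Disagreements:** Fits of the cabinet outline left errors of up to 8 mm, mostly from the side camera. I took the cabinet pose that also matched the triangulated pin tip.
- **Not measured:** I saw no sign of contact with the frame, but had no separate force reading for it. I did not measure the jar, bottle and tub again after the move; the arm stayed above them.

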